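# Snap the lid clips of a chocolate box shut, crosswise

### The arm

A 7-joint arm with a two-finger parallel gripper is mounted at the origin on a cart in front of the work surface, level with it; the furniture and walls round the work are solid. World frame = base frame: x ahead of the robot, y to its left, z up, the work surface at z = 0. Lengths are in m, angles in rad, forces in N, time in s.
With the tool pointing down it reaches from about 0.4 to 0.85 m from the base axis. Payload 10.4 kg.
Tool frame: the origin (TCP) lies on the centre line of the jaws, within the pads' length; the fingertips stand 17 mm ahead of it and the grasp point (between the pads) lies 2 mm behind it; z points along the fingers, y is the line along which they close (so a half turn about z gives the same grasp; the last joint's range is limited). The gripper opens to 85 mm and grips with 20 to 120 N. Pads are 22 mm wide; open, the fingers measure 114 mm over their backs; the gripper's body (76 mm by 85 mm) begins 54 mm behind the grasp point. The pads swing forward as they close: fully open they stand 13 mm farther back than shut.
Start: joints at [-1.166, 0.332, -0.065, 1.46, 0.022, 1.35, -0.088], TCP at [0.259, 0.569, 0.211] pointing down, gripper open.
Joint ranges: [-2.6, 2.6], [-0.5, 2.12], [-1.47, 1.34], [0.16, 2.42], [-1.27, 4.41], [0.06, 2.06], [-2.6, 2.6]. Speed limits (rad/s): [2.22, 2.22, 2.79, 2.79, 3.14, 3.14, 3.14].

### API

Orientations are given as a unit quaternion [x, y, z, w].
In Python, from workcell import get_obs, optics, job gives the robot as it stands. The module is installed in compiled form; this text tells all that it offers.
- The arm moves only by the tool send_rows, never from a script. Its argument "plan" is a list that holds one entry, the list of rows, each a list of 7 numbers: the turn, a rotation vector about the tool's x, y, z in units of 1.5 rad (1.0 is 1.5 rad), then the shift along the tool's x, y, z in units of 20 cm (1.0 is 20 cm), then the opening, from 0 (shut) to 1 (fully open). A call has 1 to 20 rows; each row shifts and turns the commanded pose from where the row before left it, along the tool's axes as they then stand; what a row does not reach is not made up. A row lasts 1/12 s, in which the tool goes at most 41.7 mm and 7.16 degrees, less where a joint would pass 70% of its speed; a pose out of reach is approached as far as the arm can. A call with a number of a shift or a turn outside -1 to 1 is refused whole. A call with a gripper value outside its range is refused whole. The fingers move at their own pace and stop on an object; "squeeze" is the grip in N (left out, the last holds). Time passes only in rows, so rows that do not move let the fingers close. It gives the time, the measured TCP pose, the force, the opening and the grip force at its end, in the units of the state.
- get_obs(): the state, without advancing time (a new reading comes with each control period).
- optics.camera(name): name is "side" or "top" or "wrist"; returns the picture (384x512x3 uint8, red, green, blue); there is no depth.
- optics.get_calibration(name): a dict with "intrinsics" (3x3 intrinsics, pixels), "world_from_camera" (4x4, takes a point from camera to world coordinates); the wrist camera has in their place "T_tool_cam" (4x4, takes a point from camera to tool coordinates, whose origin is the TCP and whose axes are the flange's). Camera axes: x right, y up, looking along -z (the intrinsics and any distortion apply to the point x, -y, -z); pixel columns grow to the right and rows downward; lengths in m; the calibration is good to about 2 mm. A picture is of the moment at which its call begins: read the wrist's pose just before it. get_calibration takes no time and is no camera call.
- job.hand_in(): hands the job in; it is judged then, once.
The state is a dict: "clock": time; "joint_pos": joint angles; "joint_velocities": joint speeds; "tau": joint torques, N m; "position": TCP position; "ee_rot": TCP orientation; "ft_force": force on the tool from outside, world axes, zero at the start; "torque": the same for the moment, N m; "grip_width": opening from 0.0 (shut) to 1.0 (fully open); "grasp_force": force on a finger pad.
Only numpy, scipy, OpenCV 4.12 (cv2) and the standard library are available. Lean on these libraries where they do the work, as an engineer would, in place of code of your own. Each camera call takes 0.05 s, during which the arm holds its last target. There are 200 camera calls.

### The job

The lid lies on the clear storage box of chocolates, but its four blue snap clips still stand open. With the fingertips, gently press the clips in one after another until each snaps shut against the box, crosswise so that the seal closes evenly: first the clip nearest the robot, then the far one opposite it, then the one on the left end, last the one on the right end. Do not lift, tip or push the box away, leave the things standing round it alone, and finish clear of everything.

Things in the scene. Friction and masses are not known exactly. Their poses are not given: they have to be found in the camera images.
- box: clear plastic tub with a white-framed lid, full of chocolates, loose on four grippy feet, about 1.1 kg; slides if pushed sideways with over about 8 N. Tub 120 x 170 mm (x by y), 66 mm high; lid top at 75 mm, edge 3 mm outside the tub's wall. Origin: centre of the underside; x to its far side, y to its left end, z up; yaw within 0.3 rad of the robot's axes. A blue clip hangs mid-way on each side
- near_lip (a point): middle of the outer edge of the flared thumb lip at the lower end of the blue clip nearest the robot (-x of the box). The clip is 62 mm wide, 3 mm thick, hinged 69 mm above the table, 5 mm outside the tub's wall. Shut, the lip slopes from 6 mm outside the wall, 42 mm high, out to this edge, 21 mm outside the wall, 30 mm high; open, the edge stands about 40 mm out, 46 mm high
- far_lip (a point): the same on the far side's clip (+x of the box)
- left_lip (a point): the same on the left end's clip (+y of the box)
- right_lip (a point): the same on the right end's clip (-y of the box)
- near_clip (a joint): angle of the near clip in rad: 0 = snapped shut (rests below 0.03, gives a little further when pressed); starts open at 0.5 to 0.75. Pressing the lip down from above, 10 to 20 mm outside the wall, or in toward the box, swings it shut; in the last 0.2 rad a catch snaps over a rib, at 4 to 6 N pressing down or 2 N pushing in. Let go sooner, it stays or springs out
- far_clip (a joint): the same for the far clip
- left_clip (a joint): the same for the left clip
- right_clip (a joint): the same for the right clip
- stamp: bystander: wooden-handled hand stamp, 32 x 48 x 62 mm, standing upright in front on the left; origin under its centre
- red_ribbon: bystander: spool of red ribbon, 85 x 77 x 22 mm, lying flat; origin under its centre
- rosette: bystander: a piped chocolate, 43 x 42 x 29 mm; origin under its centre

How it is judged:
On the way, in this order (a step that is already met when the one before it is completed fails the run):
1. the near clip is snapped shut while the other three are not yet (value of joint near_clip below 0.07 rad and value of joint each of far_clip, left_clip, right_clip above 0.12 rad), for 0.2 s.
2. then the far clip too, while the end clips are not yet shut (value of joint each of near_clip, far_clip below 0.07 rad and value of joint each of left_clip, right_clip above 0.12 rad), for 0.2 s.
3. then the left clip too, while the right one is not yet shut (value of joint each of near_clip, far_clip, left_clip below 0.07 rad and value of joint right_clip above 0.12 rad), for 0.2 s.
At the end, for the whole second after the job is handed in: all four clips are snapped shut (joint below 0.07 rad), and the box rests flat on the table (within 5 mm and 0.03 rad), at rest, within 50 mm of where it stood (value of joint each of near_clip, far_clip, left_clip, right_clip below 0.07 rad and angle between box's own z axis and vertical below 0.03 rad and height (world z) of box below 0.005 m and distance of box from where it was at the start of the episode below 0.05 m and linear speed of box below 0.01 m/s); the robot touches nothing.
It fails at once if the box is lifted or tipped (more than 15 mm or 0.12 rad) (height (world z) of box above 0.015 m or angle between box's own z axis and vertical above 0.12 rad).
It fails at once if the box is pushed more than 60 mm from where it stood (distance of box from where it was at the start of the episode above 0.06 m).
It fails at once if the fingers press on the box or a clip with more than 35 N (contact force between the fingers and box above 35 N).
It fails at once if a thing standing round the box is moved more than 20 mm (distance of any of stamp, red_ribbon, rosette from where it was at the start of the episode above 0.02 m).
It also fails if it takes over 61 s, if anything falls off the work surface, if the arm or the gripper's body presses on something with over 40 N, if the wrist force passes 120 N, or if a joint passes its speed limit or range.

## Working session

There is one attempt and no reset: what is moved stays moved. The work goes in short steps, Python scripts to look and compute and a tool call to move; the robot and the scene stay as the last step left them, time stands still between calls to the robot, and variables do not carry over. Pictures are saved under pics/ and viewed, at most 10 in all, crops included, and the job is handed in when it is done.

Besides the shell and the picture viewer there is one more tool, called after ">>>" by a JSON object that holds its "method" and its "body", one argument or row to a line. send_rows: Moves the arm, as the interface text tells. Its arguments: {"type":"object","properties":{"plan":{"type":"array"},"squeeze":{"type":"number"}},"required":["plan"]}

```bash
mkdir -p pics
python3 - <<'E'
from workcell import get_obs, optics
import cv2, numpy as np
np.set_printoptions(precision=4,suppress=True)
o=get_obs(); print({k:np.round(v,3) for k,v in o.items()})
for n in ("side","top"):
    im=optics.camera(n); cv2.imwrite(f"pics/{n}0.png",im[:,:,::-1]); c=optics.get_calibration(n); print(n,c)
print(optics.get_calibration("wrist"))
E
```

```text
{'clock': np.float64(0.0), 'joint_pos': array([-1.166,  0.333, -0.065,  1.461,  0.022,  1.35 , -0.089]), 'joint_velocities': array([ 0.002, -0.001, -0.   , -0.002, -0.   , -0.001, -0.   ]), 'tau': array([ -0.   , -62.546,   0.049, -39.161,   0.016,   0.01 ,  -0.   ]), 'position': array([0.259, 0.568, 0.21 ]), 'ee_rot': array([ 0.212,  0.977, -0.001, -0.   ]), 'ft_force': array([ 0.096, -0.264,  0.299]), 'torque': array([-0.054,  0.027,  0.015]), 'grasp_force': np.float64(0.0), 'grip_width': np.float64(1.001)}
side {'intrinsics': array([[371.969 ,   0.    , 257.0352],
       [  0.    , 371.969 , 191.4858],
       [  0.    ,   0.    ,   1.    ]]), 'world_from_camera': array([[ 0.8237,  0.3555, -0.4417,  0.2143],
       [-0.5666,  0.5463, -0.6168, -0.4672],
       [ 0.022 ,  0.7584,  0.6515,  0.6429],
       [ 0.    ,  0.    ,  0.    ,  1.    ]])}
top {'intrinsics': array([[388.2992,   0.    , 260.7945],
       [  0.    , 388.2992, 194.252 ],
       [  0.    ,   0.    ,   1.    ]]), 'world_from_camera': array([[ 0.0173,  0.9981, -0.0588,  0.5282],
       [-0.9974,  0.0131, -0.0715,  0.0001],
       [-0.0706,  0.0599,  0.9957,  0.9413],
       [ 0.    ,  0.    ,  0.    ,  1.    ]])}
{'intrinsics': array([[276.0291,   0.    , 253.8724],
       [  0.    , 276.0291, 191.1812],
       [  0.    ,   0.    ,   1.    ]]), 'T_tool_cam': array([[-0.0006,  0.9626,  0.271 ,  0.0685],
       [ 1.    ,  0.0003,  0.0012, -0.0009],
       [ 0.001 ,  0.271 , -0.9626, -0.164 ],
       [ 0.    ,  0.    ,  0.    ,  1.    ]])}
```

View pics/side0.png

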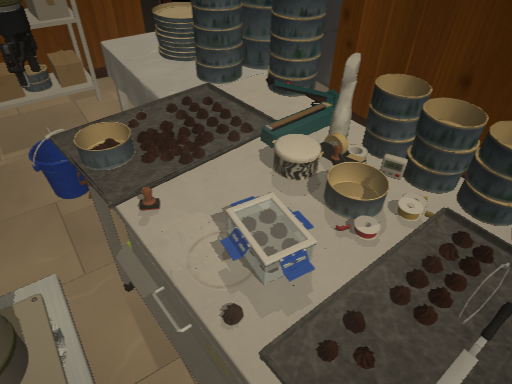

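View pics/top0.png

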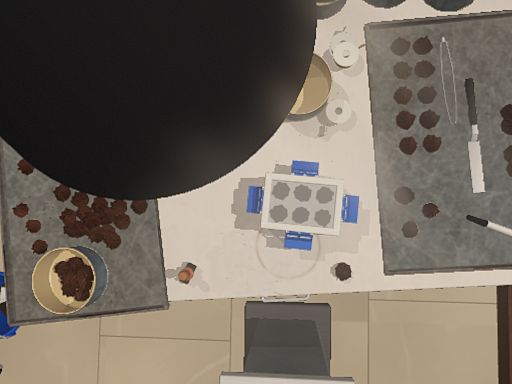

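The side view shows the box at about (270,240) with all four blue clips open. In the top view the lid is centred at (303,204), with clips at (298,241) near, (305,168) far, (255,200) left and (350,208) right. The stamp is at (187,272), the rosette at (343,271) and the ribbon at (338,111).

```bash
cat > h.py <<'E'
import cv2, numpy as np
from workcell import get_obs, optics
np.set_printoptions(precision=4,suppress=True)
def cast(n,uv,z):
    c=optics.get_calibration(n);K=c["intrinsics"];T=c["world_from_camera"]
    uv=np.atleast_2d(uv).astype(float)
    d=np.c_[(uv[:,0]-K[0,2])/K[0,0],-(uv[:,1]-K[1,2])/K[1,1],-np.ones(len(uv))]@T[:3,:3].T
    return T[:3,3]+d*((z-T[2,3])/d[:,2])[:,None]
def blue(im,box):
    h=cv2.cvtColor(im,cv2.COLOR_RGB2HSV); m=cv2.inRange(h,(105,130,60),(125,255,255))
    r=np.zeros_like(m);x0,y0,x1,y1=box;r[y0:y1,x0:x1]=255
    return m&r
def project(n,P):
    c=optics.get_calibration(n);K=c["intrinsics"];T=c["world_from_camera"]
    p=(np.atleast_2d(P)-T[:3,3])@T[:3,:3]
    return np.c_[K[0,2]+K[0,0]*p[:,0]/-p[:,2],K[1,2]+K[1,1]*p[:,1]/p[:,2]]
E
python3 - <<'E'
from h import *
im=cv2.imread("pics/top0.png")[:,:,::-1].copy()
m=blue(im,(230,150,380,260))
n,l,s,c=cv2.connectedComponentsWithStats(m)
for i in range(1,n):
    if s[i,4]>30:
        q=cv2.boxPoints(cv2.minAreaRect(np.argwhere(l==i)[:,::-1].astype(np.float32)))
        print(s[i],c[i],"z.046:",cast("top",c[i],.055)[0],'\n',cast("top",q,.046)[:,:2])
# lid: frame bright inside hull of clips
g=cv2.cvtColor(im,cv2.COLOR_RGB2HSV); 
for p in [(263,205),(280,172),(268,176),(341,180),(337,234),(262,228)]: print(p,im[p[1],p[0]],im[p[1]+0,p[0]-6])
big=cv2.resize(im[140:290,220:400],None,fx=4,fy=4,interpolation=cv2.INTER_CUBIC); cv2.imwrite("pics/topcrop.png",big[:,:,::-1])
E
```

```text
[292 161  19  10  61] [297.3279 164.3443] z.046: [ 0.6502 -0.0188  0.055 ] 
 [[ 0.6382 -0.0069]
 [ 0.6591 -0.0066]
 [ 0.6594 -0.048 ]
 [ 0.6385 -0.0482]]
[247 186  12  26  98] [250.2143 198.6837] z.046: [0.57  0.088 0.055] 
 [[0.5426 0.1003]
 [0.6013 0.0897]
 [0.5978 0.0712]
 [0.5393 0.0819]]
[346 211  11  11  59] [351.2712 217.5932] z.046: [ 0.5307 -0.1409  0.055 ] 
 [[ 0.5233 -0.1304]
 [ 0.5457 -0.1327]
 [ 0.5436 -0.1551]
 [ 0.5212 -0.1527]]
[285 237  27  13 217] [297.6866 243.5853] z.046: [ 0.47   -0.0217  0.055 ] 
 [[ 0.462   0.0084]
 [ 0.4853  0.0064]
 [ 0.4806 -0.0523]
 [ 0.4575 -0.0502]]
(263, 205) [213 201 181] [ 81  92 122]
(280, 172) [161 149 136] [163 150 137]
(268, 176) [216 205 190] [212 199 184]
(341, 180) [214 204 190] [214 206 191]
(337, 234) [215 210 196] [205 193 179]
(262, 228) [147 134 120] [166 154 142]
```

View pics/topcrop.png

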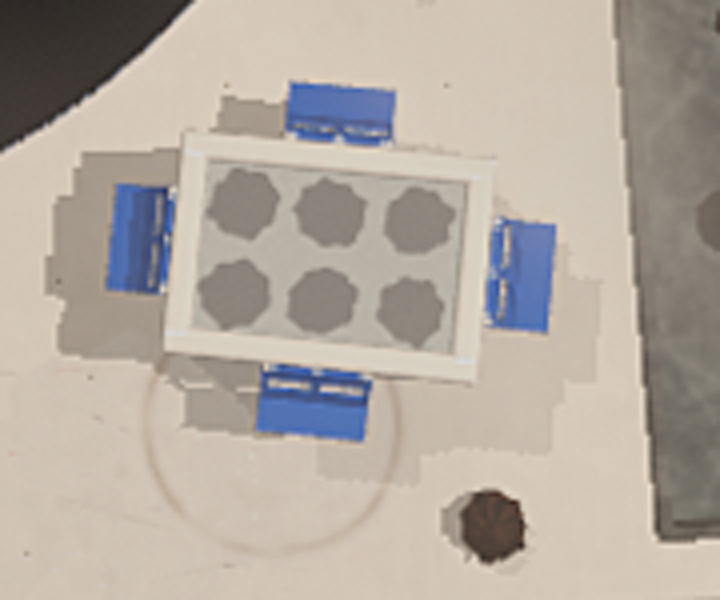

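The crop shows the lid corners at (183,130), (495,158), (475,382) and (165,352) in crop pixels. The clips' outer edges are clear on all four sides.

Run:
```python
from h import *
px=lambda q:np.array([220,140])+(np.array(q,float)+.5)/4-.5
L=cast("top",px([(183,130),(495,158),(475,382),(165,352)]),.075)[:,:2]
print(L,np.linalg.norm(L-np.roll(L,-1,0),axis=1)); c=L.mean(0)
y=(L[0]+L[3]-L[1]-L[2]);x=(L[0]+L[1]-L[2]-L[3])
ys=np.arctan2(y[1],y[0])-np.pi/2;xs=np.arctan2(x[1],x[0]);print("c",c,"yaw",xs,ys)
yaw=(xs+ys)/2; R=np.array([[np.cos(yaw),-np.sin(yaw)],[np.sin(yaw),np.cos(yaw)]])
for n,q in dict(near=[(257,433),(367,441)],far=[(290,82),(395,90)],left=[(117,184),(106,289)],right=[(556,225),(547,332)]).items():
    e=(cast("top",px(q),.046)[:,:2]-c)@R; print(n,e[0],e[1],'mid',e.mean(0))
for n,(u,v),z in [("stamp",(187,272),.05),("ros",(343,271),.015),("ribbon",(338,111),.02),("bowl",(332,85),.06)]:
    w=cast("top",(u,v),z)[0]; print(n,w,"in box",(w[:2]-c)@R)
# side check: lid corners
Z=np.c_[L,np.full(4,.075)];print(project("side",Z))
print(project("side",np.r_[c+R@[-.1,0],.046]),project("side",np.r_[c+R@[0,-.125],.046]))
s=cv2.imread("pics/side0.png");cv2.imwrite("pics/sidecrop.png",cv2.resize(s[180:330,190:390],None,fx=4,fy=4,interpolation=cv2.INTER_CUBIC))
```

```text
[[ 0.6293  0.0529]
 [ 0.6153 -0.1202]
 [ 0.4917 -0.1099]
 [ 0.5048  0.0609]] [0.1737 0.124  0.1713 0.1247]
c [ 0.5603 -0.0291] yaw -0.07339802489766693 -0.07875947465993471
near [-0.104   0.0307] [-0.1023 -0.0319] mid [-0.1032 -0.0006]
far [0.0989 0.0298] [ 0.0993 -0.0306] mid [ 0.0991 -0.0004]
left [0.0311 0.1244] [-0.0301  0.1249] mid [0.0005 0.1247]
right [ 0.0298 -0.1277] [-0.0312 -0.1274] mid [-0.0007 -0.1276]
stamp [0.3988 0.2318 0.05  ] in box [-0.1808  0.2479]
ros [ 0.4061 -0.1287  0.015 ] in box [-0.1462 -0.111 ]
ribbon [ 0.7835 -0.1144  0.02  ] in box [ 0.2291 -0.0681]
bowl [ 0.8328 -0.0956  0.06  ] in box [ 0.2768 -0.0456]
[[271.7666 191.0638]
 [316.2521 239.6542]
 [264.1167 262.9158]
 [224.3547 209.0401]]
[[226.7824 250.0458]] [[301.0063 273.8344]]
```

View pics/sidecrop.png

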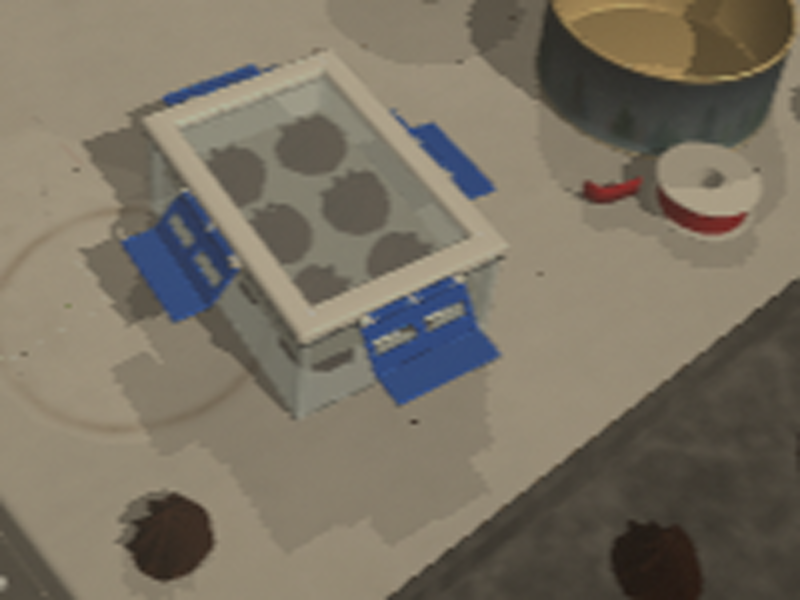

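The edges fit the given sizes (lid 124 x 173 mm against 126 x 176, lips at about 40 mm out). The box centre is (0.560, -0.029) with yaw -0.076. First I align the tool with the box, shut the fingers and move above the near clip.

>>> {"method": "send_rows", "body": {
  "plan": [
    [[0,0,-0.0585,0,0,0,0],[0,0,-0.0585,0,0,0,0],[0,0,-0.0585,0,0,0,0],[0,0,-0.0585,0,0,0,0],[0,0,0,-0.08,-0.175,0,0],[0,0,0,-0.08,-0.175,0,0],[0,0,0,-0.08,-0.175,0,0],[0,0,0,-0.08,-0.175,0,0],[0,0,0,-0.08,-0.175,0,0],[0,0,0,-0.08,-0.175,0,0],[0,0,0,-0.08,-0.175,0,0],[0,0,0,-0.08,-0.175,0,0],[0,0,0,-0.08,-0.175,0,0],[0,0,0,-0.08,-0.175,0,0],[0,0,0,-0.08,-0.175,0,0],[0,0,0,-0.08,-0.175,0,0],[0,0,0,-0.08,-0.175,0,0],[0,0,0,-0.08,-0.175,0,0],[0,0,0,-0.08,-0.175,0,0],[0,0,0,0,0,0,0]]
  ]
}}

```text
clock: 1.77
position: [0.4596, 0.0194, 0.2113]
ee_rot: [0.043, 0.999, -0.001, 0.0]
ft_force: [0.3, 0.1, 0.4]
grip_width: 0.003
grasp_force: 0.0
```

```bash
cat >> h.py <<'E'
C=np.array([.5603,-.0291]);YAW=-.0761
def boxpose(c=C,yaw=YAW):
    from scipy.spatial.transform import Rotation as Ro
    o=get_obs();R=np.array([[np.cos(yaw),-np.sin(yaw)],[np.sin(yaw),np.cos(yaw)]])
    M=Ro.from_quat(o["ee_rot"]).as_matrix()
    t=np.degrees(np.arctan2(M[1,0],M[0,0])-yaw)%360
    print("t",o["clock"],"box xy mm",1e3*(o["position"][:2]-c)@R,"z",1e3*o["position"][2],"toolx ang",t,"tilt",M[:2,2],"F",o["ft_force"],"w",o["grip_width"],"j",o["joint_pos"])
E
python3 -c "
from h import *
boxpose()"
```

```text
t 1.7667 box xy mm [-104.0538   40.6728] z 211.28253376344458 toolx ang 179.44007674130498 tilt [ 0.0009 -0.0016] F [0.2613 0.0626 0.3862] w 0.002945592942837866 j [-0.5495 -0.0571  0.3957  1.8943  0.0246  1.2995  1.324 ]
```

>>> {"method": "send_rows", "body": {
  "plan": [
    [[0,0,-0.0065,-0.05,-0.1,0,0],[0,0,0,-0.05,-0.103,0,0],[0,0,0,0,0,0.14,0],[0,0,0,0,0,0.14,0],[0,0,0,0,0,0.14,0],[0,0,0,0,0,0.135,0],[0,0,0,0,0,0,0],[0,0,0,0,0,0,0]]
  ]
}}

```text
clock: 2.43
position: [0.4744, -0.0153, 0.0997]
ee_rot: [0.034, 0.999, -0.0, -0.001]
ft_force: [0.4, 1.0, 0.6]
grip_width: 0.002
grasp_force: 0.0
```

```bash
python3 -c "
from h import *
boxpose()
s=optics.camera('side');cv2.imwrite('pics/s1.png',cv2.resize(s[130:300,170:370],None,fx=4,fy=3.5,interpolation=cv2.INTER_CUBIC)[:,:,::-1])
w=optics.camera('wrist');cv2.imwrite('pics/w1.png',w[:,:,::-1])"
```

```text
t 2.4333 box xy mm [-86.6998   7.2523] z 99.73258428067403 toolx ang 180.50684612365674 tilt [-0.0028 -0.0008] F [0.4217 0.9511 0.623 ] w 0.002170611297625563 j [-0.4945  0.0976  0.4548  2.0018 -0.0485  1.0554  1.4861]
```

View pics/s1.png

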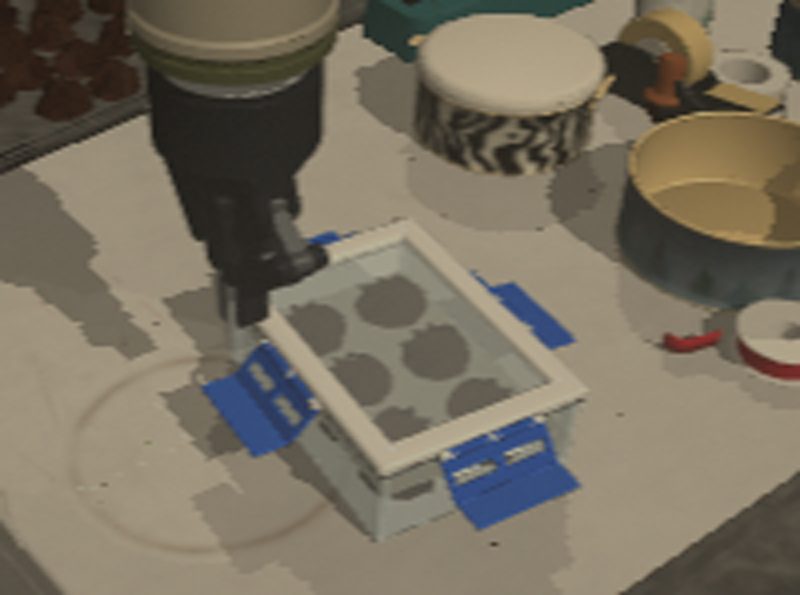

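The shut fingertips, at crop (240,360), hang just above the near clip, with the box untouched. I centre them and lower in small steps.

>>> {"method": "send_rows", "body": {
  "plan": [
    [[0,0,0.005,-0.01,-0.03,0,0],[0,0,0,0,0,0.05,0],[0,0,0,0,0,0.05,0],[0,0,0,0,0,0,0],[0,0,0,0,0,0,0],[0,0,0,0,0,0.02,0],[0,0,0,0,0,0.02,0],[0,0,0,0,0,0.02,0],[0,0,0,0,0,0,0],[0,0,0,0,0,0,0]]
  ]
}}

```text
clock: 3.37
position: [0.4767, -0.0212, 0.0679]
ee_rot: [0.037, 0.999, -0.0, -0.0]
ft_force: [-0.5, 1.1, -0.7]
grip_width: 0.002
grasp_force: 0.0
```

```bash
python3 -c "
from h import *
boxpose()"
```

```text
t 3.3667 box xy mm [-83.9232   1.5097] z 67.9245151555839 toolx ang 180.0894679398338 tilt [-0.0005 -0.0001] F [-0.477   1.1101 -0.6513] w 0.0019501664043643585 j [-0.4782  0.1488  0.4597  2.0278 -0.0791  0.9823  1.5174]
```

>>> {"method": "send_rows", "body": {
  "plan": [
    [[0,0,0,0,0,0.015,0],[0,0,0,0,0,0.015,0],[0,0,0,0,0,0.015,0],[0,0,0,0,0,0,0],[0,0,0,0,0,0,0]]
  ]
}}

```text
clock: 3.78
position: [0.4768, -0.0212, 0.059]
ee_rot: [0.037, 0.999, -0.0, -0.0]
ft_force: [0.1, -1.1, 0.7]
grip_width: -0.004
grasp_force: 0.0
```

>>> {"method": "send_rows", "body": {
  "plan": [
    [[0,0,0,0,0,0.01,0],[0,0,0,0,0,0,0],[0,0,0,0,0,0,0]]
  ]
}}

```text
clock: 4.03
position: [0.4769, -0.0212, 0.0572]
ee_rot: [0.037, 0.999, 0.0, -0.0]
ft_force: [-0.5, -0.7, -0.8]
grip_width: 0.001
grasp_force: 0.0
```

>>> {"method": "send_rows", "body": {
  "plan": [
    [[0,0,0,0,0,0.01,0],[0,0,0,0,0,0,0],[0,0,0,0,0,0,0]]
  ]
}}

```text
clock: 4.28
position: [0.4769, -0.0212, 0.0551]
ee_rot: [0.037, 0.999, 0.0, -0.0]
ft_force: [0.0, -0.1, 0.7]
grip_width: 0.0
grasp_force: 0.0
```

>>> {"method": "send_rows", "body": {
  "plan": [
    [[0,0,0,0,0,0.01,0],[0,0,0,0,0,0,0],[0,0,0,0,0,0,0]]
  ]
}}

```text
clock: 4.53
position: [0.4768, -0.0212, 0.0531]
ee_rot: [0.037, 0.999, 0.0, -0.0]
ft_force: [0.3, -0.2, -0.4]
grip_width: 0.001
grasp_force: 0.0
```

>>> {"method": "send_rows", "body": {
  "plan": [
    [[0,0,0,0,0,0.01,0],[0,0,0,0,0,0,0],[0,0,0,0,0,0,0]]
  ]
}}

```text
clock: 4.78
position: [0.4768, -0.0212, 0.0511]
ee_rot: [0.037, 0.999, 0.0, -0.0]
ft_force: [-0.2, -0.4, -0.2]
grip_width: 0.0
grasp_force: 0.0
```

```bash
python3 -c "
from h import *
boxpose()
s=optics.camera('side');cv2.imwrite('pics/s2.png',cv2.resize(s[180:290,190:320],None,fx=6,fy=5.4,interpolation=cv2.INTER_CUBIC)[:,:,::-1])"
```

```text
t 4.7833 box xy mm [-83.8218   1.5188] z 51.06783090602536 toolx ang 180.08940363626886 tilt [-0.0002  0.    ] F [-0.2064 -0.394  -0.2077] w 0.00010280906903944952 j [-0.4726  0.1758  0.4572  2.0417 -0.0955  0.9442  1.5309]
```

View pics/s2.png

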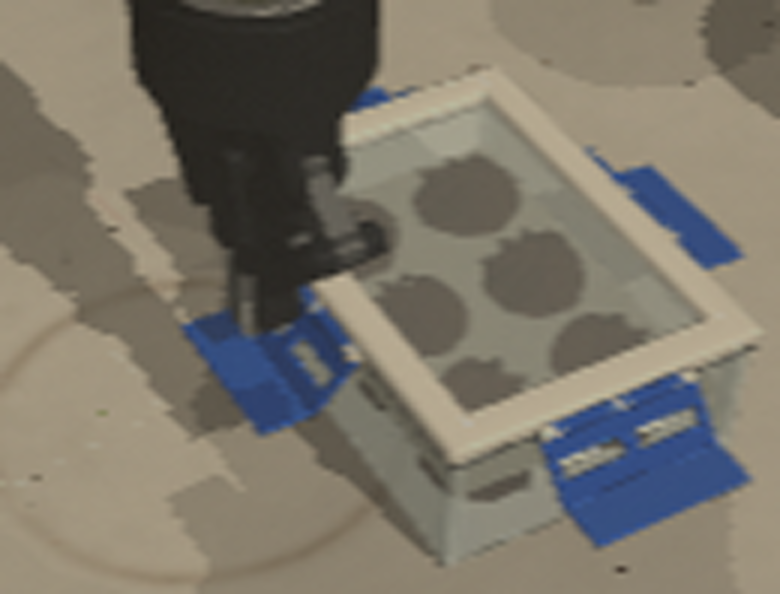

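The finger stands over the near lip at crop (260,335), and the clip still looks open. I keep going down.

>>> {"method": "send_rows", "body": {
  "plan": [
    [[0,0,0,0,0,0.01,0],[0,0,0,0,0,0,0],[0,0,0,0,0,0,0]]
  ]
}}

```text
clock: 5.08
position: [0.4769, -0.0212, 0.0491]
ee_rot: [0.037, 0.999, 0.0, -0.0]
ft_force: [-0.4, -0.5, -0.8]
grip_width: -0.004
grasp_force: 0.0
```

>>> {"method": "send_rows", "body": {
  "plan": [
    [[0,0,0,0,0,0.01,0],[0,0,0,0,0,0,0],[0,0,0,0,0,0,0]]
  ]
}}

```text
clock: 5.33
position: [0.4768, -0.0212, 0.0471]
ee_rot: [0.037, 0.999, -0.0, -0.0]
ft_force: [0.2, 0.6, 1.3]
grip_width: 0.002
grasp_force: 0.0
```

```bash
python3 -c "
from h import *
o=get_obs();p=o['position'];f=lambda q:(project('side',q)-[190,180])*[6,5.4]
print(f(p-[0,0,.017+.0]),f(p-[0,0,.004]),o['ft_force'])
R=np.array([[np.cos(YAW),-np.sin(YAW)],[np.sin(YAW),np.cos(YAW)]])
for a,z in ((.1,.046),(.081,.03),(.09,.036)):
  for y in(.031,-.031): print(a,y,f(np.r_[C+R@[-a,y],z]))
im=optics.camera('side');m=blue(im,(190,220,252,270));print(cv2.countNonZero(m));print((cv2.boxPoints(cv2.minAreaRect(np.argwhere(m)[:,::-1].astype(np.float32)))-[190,180])*[6,5.4])
"
```

```text
[[261.2137 386.7488]] [[260.5038 364.9384]] [0.2269 0.6067 1.311 ]
0.1 0.031 [[181.531  325.2994]]
0.1 -0.031 [[262.1117 433.9972]]
0.081 0.031 [[230.6521 334.8179]]
0.081 -0.031 [[311.9246 441.4868]]
0.09 0.031 [[207.8101 333.0131]]
0.09 -0.031 [[288.6722 440.6286]]
261
[[183.2309 325.6615]
 [287.077  263.3539]
 [368.3077 373.0154]
 [264.4616 435.3229]]
```

```bash
python3 -c "
from h import *
w=optics.camera('wrist');s=optics.camera('side')
a=cv2.resize(s[180:290,190:320],(390,384),interpolation=cv2.INTER_CUBIC)
b=cv2.resize(w,(410,308));b=cv2.copyMakeBorder(b,0,76,0,0,cv2.BORDER_CONSTANT)
cv2.imwrite('pics/w2.png',np.hstack([a,b])[:,:,::-1])"
```

```text
(no output)
```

View pics/w2.png

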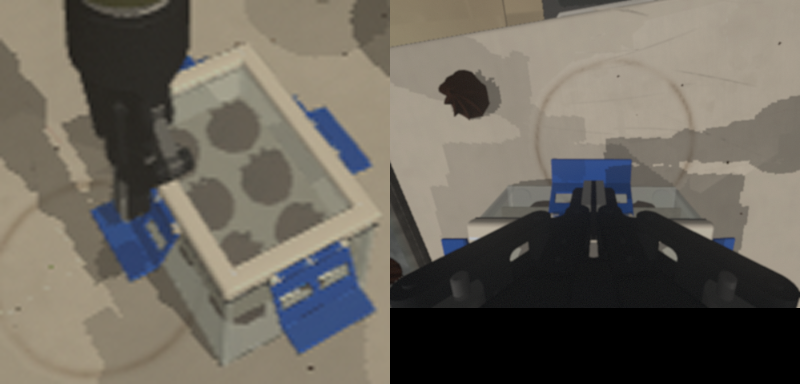

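The wrist view shows the tip centred on the near clip at about (595,185). Visually it ends at the lip's crease. I check the tip's true offset against the earlier, free-hanging picture.

```bash
python3 -c "
from h import *
p=np.array([.4744,-.0153,.0997])
for d in(-.02,-.01,0,.01,.017):print(d,(project('side',p-[0,0,d])-[170,130])*[4,3.5])
im=cv2.imread('pics/s1.png');g=cv2.cvtColor(im,cv2.COLOR_BGR2GRAY)
print(g[300:400:4,225:265:5])
o=get_obs();s=optics.camera('side')
print(project('side',o['position'])); print(cv2.cvtColor(s,cv2.COLOR_RGB2GRAY)[232:256,225:242])"
```

```text
-0.02 [[240.128  317.0085]]
-0.01 [[240.6354 329.4372]]
0 [[241.1338 341.6493]]
0.01 [[241.6237 353.6504]]
0.017 [[241.9616 361.9285]]
[[ 60  80  65  43  43  44  45  43]
 [ 60  93  74  43  45  45  45  43]
 [ 62  96  78  44  45  44  45  44]
 [ 63  96  76  43  44  46  44  43]
 [ 63  96  76  43  45  46  45  43]
 [ 75  95  79  44  45  45  45  64]
 [ 95  97  89  52  49  62  89 141]
 [ 96 100 106  90  95  99  80 104]
 [ 97 100 117 122 113  98  85  89]
 [100 102 115 118 111 104  93  84]
 [100  99 112 117 111 110 101 119]
 [ 98 100 111 116 109 107 110  92]
 [102 100 111 118 117 117  87  53]
 [110 113 120 130 119  95  61  57]
 [103 111 124 126 107  73  59  60]
 [ 98  90 109 121  91  64  68  59]
 [106  94  88  90  66  81  99  76]
 [104  90  87  71  64 101 119 104]
 [103  85  72  62  63  80 109 110]
 [ 98  80  67  58  60  68 107 120]
 [ 74  76  73  63  61  60  80 109]
 [ 76  76  76  67  59  60  63  87]
 [ 76  75  76  75  67  59  60  77]
 [ 76  76  75  77  74  62  59  64]
 [ 75  76  76  76  76  65  58  60]]
[[233.4204 246.2435]]
[[101 101  89  63  62  69  58  43  40  40  40  40  40  40  40  39  
[... 937 characters left out ...]
 76  77  77  76  76  75  78  69  59  60  59  64  74  99 118]
 [ 70  76  76  76  76  77  76  76  76  78  72  60  60  59  72 104 118]
 [ 69  74  76  75  76  76  77  77  75  77  73  64  59  60  60  75 103]
 [ 82  74  76  76  77  77  71  65  65  65  71  70  60  60  59  65  76]
 [ 88  79  69  75  71  65  65  65  65  66  65  69  66  60  60  60  67]
 [ 88  79  68  65  65  66  67  66  65  66  66  66  66  64  59  60  60]
 [ 88  88  79  69  66  66  65  65  66  65  66  65  70  69  59  59  61]
 [ 88  87  86  77  64  65  66  66  65  65  66  66  65  67  63  60  61]
 [ 88  88  87  78  66  65  66  67  66  66  65  66  65  66  66  65  60]
 [ 88  88  87  88  80  69  66  66  65  65  67  66  65  71  78  70  59]]
```

```bash
python3 -c "
from h import *
a=cv2.resize(cv2.imread('pics/side0.png')[130:300,170:370],None,fx=4,fy=3.5,interpolation=cv2.INTER_CUBIC)
b=cv2.imread('pics/s1.png')
print(a[312:376:6,[228,236,244,252]].tolist());print(b[312:376:6,[228,236,244,252]].tolist())"
```

```text
[[[81, 94, 98], [105, 117, 118], [79, 90, 94], [122, 143, 154]], [[85, 98, 103], [103, 117, 118], [90, 100, 102], [92, 108, 115]], [[85, 97, 102], [104, 116, 117], [90, 103, 106], [74, 86, 90]], [[80, 92, 97], [103, 116, 117], [97, 109, 112], [75, 87, 90]], [[85, 98, 104], [103, 115, 116], [99, 111, 113], [86, 98, 101]], [[83, 96, 102], [101, 113, 114], [98, 110, 112], [97, 109, 112]], [[84, 97, 104], [100, 112, 113], [103, 116, 117], [102, 110, 109]], [[94, 108, 115], [109, 123, 124], [100, 115, 117], [102, 73, 61]], [[75, 89, 97], [99, 112, 116], [100, 97, 93], [101, 67, 51]], [[87, 101, 109], [75, 84, 88], [96, 62, 48], [104, 106, 102]], [[75, 90, 98], [87, 70, 63], [101, 62, 47], [98, 91, 85]]]
[[[76, 85, 89], [58, 65, 68], [39, 43, 45], [41, 45, 48]], [[75, 84, 88], [61, 67, 70], [39, 44, 47], [39, 43, 45]], [[83, 94, 99], [73, 81, 84], [43, 46, 49], [58, 66, 69]], [[82, 94, 99], [102, 114, 116], [98, 109, 112], [76, 88, 90]], [[86, 99, 105], [106, 118, 118], [102, 113, 116], [87, 98, 101]], [[85, 97, 103], [103, 114, 116], [100, 112, 114], [100, 111, 114]], [[86, 99, 105], [102, 114, 115], [105, 118, 119], [104, 112, 112]], [[95, 110, 117], [112, 125, 126], [103, 117, 119], [103, 73, 59]], [[76, 90, 98], [100, 114, 117], [103, 100, 95], [104, 68, 51]], [[89, 104, 111], [75, 84, 89], [98, 62, 47], [107, 108, 104]], [[76, 91, 100], [88, 69, 61], [103, 63, 45], [99, 92, 85]]]
```

Against the first picture, the tip appears about 10 mm behind the TCP, so it's still just above the clip. I continue in small steps guided by force.

>>> {"method": "send_rows", "body": {
  "plan": [
    [[0,0,0,0,0,0.01,0],[0,0,0,0,0,0.01,0],[0,0,0,0,0,0,0]]
  ]
}}

```text
clock: 5.78
position: [0.4766, -0.0212, 0.0427]
ee_rot: [0.037, 0.999, -0.0, -0.0]
ft_force: [-0.2, -0.4, 0.0]
grip_width: 0.001
grasp_force: 0.0
```

>>> {"method": "send_rows", "body": {
  "plan": [
    [[0,0,0,0,0,0.01,0],[0,0,0,0,0,0.01,0],[0,0,0,0,0,0,0]]
  ]
}}

```text
clock: 6.03
position: [0.4767, -0.0212, 0.0388]
ee_rot: [0.037, 0.999, -0.0, -0.0]
ft_force: [-0.2, 0.1, 0.4]
grip_width: 0.001
grasp_force: 0.0
```

>>> {"method": "send_rows", "body": {
  "plan": [
    [[0,0,0,0,0,0.01,0],[0,0,0,0,0,0,0],[0,0,0,0,0,0,0]]
  ]
}}

```text
clock: 6.28
position: [0.4769, -0.0212, 0.0371]
ee_rot: [0.037, 0.999, 0.0, -0.0]
ft_force: [0.3, 0.3, -0.1]
grip_width: -0.001
grasp_force: 0.0
```

```bash
cat >> h.py <<'E'
BX=(190,180)
def lips(prev=None):
    "side-view blue blobs near expected places"
    im=optics.camera('side');m=blue(im,(190,180,340,290))
    n,l,s,c=cv2.connectedComponentsWithStats(m)
    for i in range(1,n):
        if s[i,4]>25: print(s[i],c[i].round(1))
    return im
E
python3 -c "
from h import *
boxpose();lips()
im=cv2.imread('pics/side0.png')[:,:,::-1].copy();m=blue(im,(190,180,340,290));n,l,s,c=cv2.connectedComponentsWithStats(m);print(s,c.round(1))"
```

```text
t 6.2833 box xy mm [-83.7938   1.5203] z 37.09252168700885 toolx ang 180.08812787872031 tilt [-0.0001  0.    ] F [ 0.2683  0.2883 -0.086 ] w -0.0012773168948520535 j [-0.4673  0.1994  0.4542  2.0521 -0.1101  0.913   1.5428]
[292 211  21  18 114] [302.6 219.6]
[223 237  26  24 208] [236.2 250.1]
[281 250  33  31 495] [296.3 265.6]
[[     0      0    512    384 195701]
 [   231    197     23      9     43]
 [   292    211     21     18    112]
 [   233    231      1      2      2]
 [   237    230      5      5      7]
 [   231    234      1      1      1]
 [   231    236      2      2      2]
 [   221    238     26     22    218]
 [   233    239      2      2      2]
 [   243    238      4      6      8]
 [   237    241      5     10     10]
 [   235    242      2      1      2]
 [   241    242      1      1      1]
 [   243    245      1      1      1]
 [   246    247      3      2      3]
 [   281    250     33     31    495]] [[255.4 191.2]
 [241.8 200.9]
 [302.7 219.7]
 [233.  231.5]
 [239.1 232.4]
 [231.  234. ]
 [231.5 236.5]
 [231.5 248.5]
 [233.5 239.5]
 [244.9 240.5]
 [238.5 245.5]
 [235.5 242. ]
 [241.  242. ]
 [243.  245. ]
 [247.  247.3]
 [296.3 265.7]]
```

The near lip has begun to move (its left bound went from 221 to 223 px), so the contact is real. I press on.

>>> {"method": "send_rows", "body": {
  "plan": [
    [[0,0,0,0,0,0.01,0],[0,0,0,0,0,0.01,0],[0,0,0,0,0,0,0]]
  ]
}}

```text
clock: 6.58
position: [0.4779, -0.0212, 0.0334]
ee_rot: [0.037, 0.999, 0.0, 0.001]
ft_force: [1.6, -0.6, 3.4]
grip_width: -0.003
grasp_force: 1.3
```

>>> {"method": "send_rows", "body": {
  "plan": [
    [[0,0,0,0,0,0.01,0],[0,0,0,0,0,0,0],[0,0,0,0,0,0,0]]
  ]
}}

```text
clock: 6.83
position: [0.4789, -0.0213, 0.0323]
ee_rot: [0.037, 0.999, 0.0, 0.002]
ft_force: [3.4, -1.4, 8.0]
grip_width: -0.004
grasp_force: 4.0
```

>>> {"method": "send_rows", "body": {
  "plan": [
    [[0,0,0,0,0,0.01,0],[0,0,0,0,0,0,0],[0,0,0,0,0,0,0]]
  ]
}}

```text
clock: 7.08
position: [0.4763, -0.0212, 0.0288]
ee_rot: [0.037, 0.999, -0.0, -0.001]
ft_force: [-0.1, 0.1, 1.0]
grip_width: 0.007
grasp_force: 0.0
```

```bash
python3 -c "
from h import *
boxpose();lips()"
```

```text
t 7.0833 box xy mm [-84.4066   1.4813] z 28.79302952871919 toolx ang 180.0909682792592 tilt [-0.0014 -0.    ] F [-0.0561  0.0903  1.0096] w 0.006828110027650345 j [-0.464   0.2134  0.4519  2.0582 -0.1187  0.8956  1.5498]
[292 211  21  18 111] [302.7 219.8]
[230 248  16  14 113] [237.6 253.8]
[281 250  33  31 498] [296.3 265.6]
```

The force built to 8 N and then dropped at the snap, and the lip now sits at the shut position (230 px). I rise, cross over to the far side and look.

>>> {"method": "send_rows", "body": {
  "plan": [
    [[0,0,0,0,0,-0.05,0],[0,0,0,0,0,-0.15,0],[0,0,0,0,0,-0.15,0],[0,0,0,0,0,0,0],[0,0,0,-0.14,0,0,0],[0,0,0,-0.14,0,0,0],[0,0,0,-0.14,0,0,0],[0,0,0,-0.14,0,0,0],[0,0,0,-0.14,0,0,0],[0,0,0,-0.14,-0.005,0,0],[0,0,0,0,0,0,0],[0,0,0,0,0,0,0],[0,0,0,0,0,0,0]]
  ]
}}

```text
clock: 8.22
position: [0.6437, -0.0349, 0.0992]
ee_rot: [0.037, 0.999, -0.0, -0.0]
ft_force: [0.4, 0.5, 0.1]
grip_width: 0.002
grasp_force: 0.0
```

```bash
python3 -c "
from h import *
boxpose();im=lips()
t=optics.camera('top')
a=cv2.resize(im[180:290,190:340],(400,293),interpolation=cv2.INTER_CUBIC);b=cv2.resize(t[140:280,225:385],(400,293),interpolation=cv2.INTER_CUBIC)
cv2.imwrite('pics/n3.png',np.hstack([a,b])[:,:,::-1])"
```

```text
t 8.2167 box xy mm [83.5945  0.5518] z 99.17695633870294 toolx ang 180.07026454165614 tilt [-0.0009 -0.0001] F [0.3617 0.4651 0.0895] w 0.0020831637967223633 j [-0.367   0.4822  0.4668  1.5598 -0.2299  1.1554  1.6432]
[231 197  23   9  47] [242.2 200.8]
[292 211  21  18 116] [302.6 219.6]
[225 238  21  23 195] [234.6 249.5]
[281 250  33  31 495] [296.3 265.7]
```

View pics/n3.png

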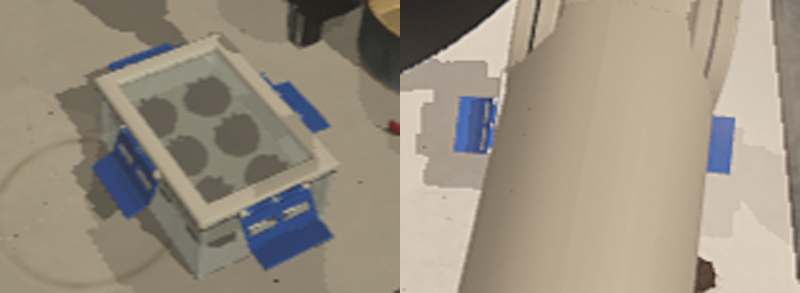

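The near clip's edge sits between its open position (221 px) and shut (228 px), so it has closed partly and isn't latched. I work out its angle from the lip corners, and the true tip offset.

```bash
cat >> h.py <<'E'
R2=np.array([[np.cos(YAW),-np.sin(YAW)],[np.sin(YAW),np.cos(YAW)]])
HALF=dict(near=.06,far=.06,left=.085,right=.085);DIR=dict(near=(-1,0),far=(1,0),left=(0,1),right=(0,-1))
def lip(side,th,s=0,c=C):
    o=HALF[side]+.005+.016*np.cos(th)+.039*np.sin(th);z=.069-.039*np.cos(th)+.016*np.sin(th)
    d=np.array(DIR[side]);return np.r_[c+R2@(d*o+np.array([-d[1],d[0]])*s),z]
E
python3 -c "
from h import *
for th in(0,.1,.2,.3,.4,.5,.6,.7):
  print(th,project('side',[lip('near',th,s) for s in(-.031,.031)]).round(1).tolist())
im=optics.camera('side')
m=blue(im,(215,230,250,265));p=np.argwhere(m);print('left',p[p[:,1]<=226],'bottom',p[p[:,0]>=259][:,::-1])
print(project('side',get_obs()['position']))
a=cv2.imread('pics/side0.png')[:,:,::-1].astype(int);d=np.abs(im.astype(int)-a).sum(2)
print((d[180:215,290:320]>60).astype(int).__str__() if 0 else [ (r+180, (np.where(x>60)[0]+285).tolist()) for r,x in enumerate(d[180:215,285:325])])
"
```

```text
0 [[228.4, 242.0], [242.0, 261.8]]
0.1 [[226.8, 242.1], [240.4, 261.9]]
0.2 [[225.3, 242.0], [238.8, 261.9]]
0.3 [[223.9, 241.8], [237.3, 261.8]]
0.4 [[222.5, 241.5], [236.0, 261.5]]
0.5 [[221.3, 241.0], [234.7, 261.1]]
0.6 [[220.2, 240.3], [233.6, 260.5]]
0.7 [[219.2, 239.5], [232.6, 259.7]]
left [[242 225]
 [242 226]
 [243 226]
 [244 226]] bottom [[236 259]
 [237 259]
 [238 259]
 [239 259]
 [240 259]
 [241 259]
 [237 260]
 [238 260]
 [239 260]]
[[301.3711 201.9999]]
[(180, [298, 299, 300, 301, 302, 303, 304, 305, 306, 307, 308, 309, 310, 311, 312, 313, 314, 315, 316, 317, 318, 319, 320, 321, 322, 323, 324]), (181, [298, 299, 300, 301, 302, 303, 304, 305, 306, 307, 308, 309, 310, 311, 312, 313, 314, 315, 316, 317, 318, 319, 320, 321, 322, 323, 324]), (182, [298, 299, 300, 301, 302, 303, 304, 305, 306, 307, 308, 309, 310, 311, 312, 313, 314, 315, 316, 317, 318, 319, 320, 321, 322, 323]), (183, [298, 299, 300, 301, 302, 303, 304, 305, 306, 307, 308, 309, 310, 311, 312, 313, 314, 315, 316, 317, 318, 319, 320, 321]), (184, [298, 299, 300, 301, 302, 303, 304, 305, 306, 307, 308, 309, 310
[... 507 characters left out ...]
, (190, [297, 298, 299, 300, 301, 302, 303, 304, 305, 306, 307, 308, 309, 310]), (191, [298, 299, 300, 301, 302, 303, 304, 305, 306, 307, 308, 309, 310]), (192, [298, 299, 300, 301, 302, 303, 304, 305, 306, 307, 308, 309]), (193, [298, 299, 300, 301, 302, 303, 304, 305, 306, 307, 308, 309]), (194, [298, 299, 300, 301, 302, 303, 304, 305, 306, 307, 308, 309, 310]), (195, [299, 300, 301, 302, 303, 304, 305, 306, 307, 308, 309]), (196, [299, 300, 301, 302, 303, 304, 305, 306, 307]), (197, [301, 302, 303, 304]), (198, []), (199, []), (200, []), (201, []), (202, []), (203, []), (204, []), (205, []), (206, []), (207, []), (208, []), (209, []), (210, []), (211, []), (212, []), (213, []), (214, [])]
```

The near clip springs back to roughly 0.2 rad, so it was not latched. The fingertip is really about 12 mm behind the TCP, so I need to press lower. I go back to the near side, 2 mm further out.

>>> {"method": "send_rows", "body": {
  "plan": [
    [[0,0,0,0.14,0,0,0],[0,0,0,0.14,0,0,0],[0,0,0,0.14,0,0,0],[0,0,0,0.14,0,0,0],[0,0,0,0.14,0,0,0],[0,0,0,0.148,0,0,0],[0,0,0,0,0,0,0],[0,0,0,0,0,0.15,0],[0,0,0,0,0,0.15,0],[0,0,0,0,0,0.03,0],[0,0,0,0,0,0,0],[0,0,0,0,0,0,0]]
  ]
}}

```text
clock: 9.37
position: [0.4755, -0.0222, 0.0341]
ee_rot: [0.037, 0.999, -0.0, 0.0]
ft_force: [-0.0, -1.1, 0.4]
grip_width: 0.002
grasp_force: 0.0
```

>>> {"method": "send_rows", "body": {
  "plan": [
    [[0,0,0,0,0,0.01,0],[0,0,0,0,0,0.01,0],[0,0,0,0,0,0,0],[0,0,0,0,0,0,0]]
  ]
}}

```text
clock: 9.7
position: [0.4756, -0.022, 0.0297]
ee_rot: [0.037, 0.999, 0.0, 0.0]
ft_force: [-0.9, 0.7, -0.3]
grip_width: 0.001
grasp_force: 0.0
```

>>> {"method": "send_rows", "body": {
  "plan": [
    [[0,0,0,0,0,0.01,0],[0,0,0,0,0,0,0],[0,0,0,0,0,0,0]]
  ]
}}

```text
clock: 9.95
position: [0.4752, -0.0221, 0.0272]
ee_rot: [0.037, 0.999, 0.0, -0.0]
ft_force: [0.2, 1.1, 0.1]
grip_width: -0.003
grasp_force: 0.0
```

```bash
python3 -c "
from h import *
boxpose();lips()"
```

```text
t 9.95 box xy mm [-85.367    0.5289] z 27.16579392817143 toolx ang 180.0876356815907 tilt [-0.0001  0.0001] F [0.1806 1.103  0.1453] w -0.0034593071428436328 j [-0.4835  0.2148  0.4753  2.0638 -0.1259  0.8902  1.5581]
[292 211  21  18 113] [302.6 219.6]
[231 248  15  14 104] [237.9 254.3]
[281 250  33  31 497] [296.3 265.7]
```

>>> {"method": "send_rows", "body": {
  "plan": [
    [[0,0,0,0,0,0.01,0],[0,0,0,0,0,0,0],[0,0,0,0,0,0,0]]
  ]
}}

```text
clock: 10.25
position: [0.4751, -0.0221, 0.025]
ee_rot: [0.037, 0.999, -0.0, -0.0]
ft_force: [-0.4, 0.3, 0.1]
grip_width: -0.001
grasp_force: 0.0
```

>>> {"method": "send_rows", "body": {
  "plan": [
    [[0,0,0,0,0,0.01,0],[0,0,0,0,0,0,0],[0,0,0,0,0,0,0]]
  ]
}}

```text
clock: 10.5
position: [0.4753, -0.0221, 0.0232]
ee_rot: [0.037, 0.999, 0.0, 0.0]
ft_force: [0.1, -0.3, 0.0]
grip_width: 0.004
grasp_force: 0.0
```

>>> {"method": "send_rows", "body": {
  "plan": [
    [[0,0,0,0,0,0.01,0],[0,0,0,0,0,0,0],[0,0,0,0,0,0,0]]
  ]
}}

```text
clock: 10.75
position: [0.4757, -0.022, 0.0214]
ee_rot: [0.037, 0.999, 0.0, 0.0]
ft_force: [0.5, 0.0, 3.4]
grip_width: -0.0
grasp_force: 1.5
```

```bash
python3 -c "
from h import *
boxpose();lips()"
```

```text
t 10.75 box xy mm [-84.8572   0.6052] z 21.427431170488898 toolx ang 180.09356559306892 tilt [0.0009 0.0001] F [0.4975 0.0353 3.3585] w -0.00022451926729353188 j [-0.4807  0.2255  0.4733  2.0671 -0.1332  0.8765  1.564 ]
[292 211  21  18 112] [302.7 219.7]
[234 249  13  13  90] [239.5 254.7]
[281 250  33  31 496] [296.3 265.7]
```

>>> {"method": "send_rows", "body": {
  "plan": [
    [[0,0,0,0,0,0.01,0],[0,0,0,0,0,0,0],[0,0,0,0,0,0,0]]
  ]
}}

```text
clock: 11.05
position: [0.4759, -0.022, 0.0196]
ee_rot: [0.037, 0.999, 0.0, 0.001]
ft_force: [1.6, 0.6, 5.5]
grip_width: 0.0
grasp_force: 2.2
```

>>> {"method": "send_rows", "body": {
  "plan": [
    [[0,0,0,0,0,0.005,0],[0,0,0,0,0,0,0],[0,0,0,0,0,0,0]]
  ]
}}

```text
clock: 11.3
position: [0.4759, -0.022, 0.0186]
ee_rot: [0.037, 0.999, 0.0, 0.001]
ft_force: [-0.2, 0.6, 6.0]
grip_width: -0.0
grasp_force: 2.3
```

```bash
python3 -c "
from h import *
boxpose();lips()"
```

```text
t 11.3 box xy mm [-84.6827   0.6523] z 18.609918417841016 toolx ang 180.08574614896327 tilt [0.0013 0.0003] F [-0.2369  0.6086  5.9758] w -0.00042827557761851366 j [-0.4792  0.2307  0.4722  2.0688 -0.1369  0.8699  1.5669]
[292 211  21  18 113] [302.6 219.6]
[235 249  13  13  84] [240.9 254.7]
[281 250  33  31 497] [296.3 265.7]
```

>>> {"method": "send_rows", "body": {
  "plan": [
    [[0,0,0,0,0,0.005,0],[0,0,0,0,0,0,0],[0,0,0,0,0,0,0]]
  ]
}}

```text
clock: 11.6
position: [0.475, -0.022, 0.017]
ee_rot: [0.037, 0.999, 0.0, -0.0]
ft_force: [-0.5, 0.1, 1.3]
grip_width: -0.0
grasp_force: 0.5
```

>>> {"method": "send_rows", "body": {
  "plan": [
    [[0,0,0,0,0,0.005,0],[0,0,0,0,0,0,0],[0,0,0,0,0,0,0]]
  ]
}}

```text
clock: 11.85
position: [0.4749, -0.0221, 0.0159]
ee_rot: [0.037, 0.999, -0.0, -0.0]
ft_force: [-0.4, -0.1, -0.2]
grip_width: -0.0
grasp_force: 0.3
```

>>> {"method": "send_rows", "body": {
  "plan": [
    [[0,0,0,0,0,0.005,0],[0,0,0,0,0,0,0],[0,0,0,0,0,0,0]]
  ]
}}

```text
clock: 12.1
position: [0.475, -0.0221, 0.015]
ee_rot: [0.037, 0.999, -0.0, -0.0]
ft_force: [-0.1, -0.3, 0.4]
grip_width: 0.001
grasp_force: 0.0
```

```bash
python3 -c "
from h import *
boxpose();lips()"
```

```text
t 12.1 box xy mm [-85.6253   0.4992] z 14.95259716540321 toolx ang 180.09002804081834 tilt [-0.0006 -0.    ] F [-0.0647 -0.3028  0.3949] w 0.001396281334264332 j [-0.4777  0.2368  0.471   2.0717 -0.1405  0.8635  1.5698]
[292 211  21  18 113] [302.6 219.6]
[237 249  11  13  74] [242.2 254.7]
[281 250  33  31 497] [296.3 265.7]
```

The force built to 6 N and dropped away, which looks like the snap. I lift and check from the lip's corner.

>>> {"method": "send_rows", "body": {
  "plan": [
    [[0,0,0,0,0,-0.05,0],[0,0,0,0,0,-0.15,0],[0,0,0,0,0,-0.2,0],[0,0,0,0,0,-0.03,0],[0,0,0,0,0,0,0],[0,0,0,-0.14,0,0,0],[0,0,0,-0.14,0,0,0],[0,0,0,-0.14,0,0,0],[0,0,0,-0.14,0,0,0],[0,0,0,-0.14,0,0,0],[0,0,0,-0.16,0,0,0],[0,0,0,0,0,0,0],[0,0,0,0,0,0,0],[0,0,0,0,0,0,0]]
  ]
}}

```text
clock: 13.32
position: [0.6458, -0.0352, 0.1001]
ee_rot: [0.038, 0.999, -0.0, -0.001]
ft_force: [0.1, -0.4, -0.3]
grip_width: 0.006
grasp_force: 0.0
```

```bash
python3 -c "
from h import *
boxpose();im=lips()
for z in ('far','right'): print(z,[(th,project('side',[lip(z,th,s) for s in(-.031,.031)]).round(1).tolist()) for th in (0,.2,.6)])
"
```

```text
t 13.3167 box xy mm [85.7085  0.3696] z 100.08443004270079 toolx ang 180.06023442565933 tilt [-0.002  -0.0004] F [ 0.1451 -0.3763 -0.2799] w 0.005891005946577938 j [-0.382   0.4907  0.4904  1.5526 -0.2438  1.1617  1.6529]
[231 197  23   9  47] [242.2 200.8]
[292 211  21  18 117] [302.7 219.6]
[238 248  10  14  50] [242.3 253.9]
[281 250  33  31 496] [296.3 265.7]
far [(0, [[305.6, 233.8], [290.1, 216.8]]), (0.2, [[308.5, 231.4], [292.9, 214.5]]), (0.6, [[313.3, 225.8], [297.4, 209.1]])]
right [(0, [[282.0, 278.2], [307.2, 266.0]]), (0.2, [[284.2, 279.7], [309.6, 267.3]]), (0.6, [[288.0, 280.4], [313.8, 267.8]])]
```

```bash
cat >> h.py <<'E'
def loose(box,im=None):
    im=optics.camera('side') if im is None else im
    i=im.astype(int);m=((i[:,:,2]>i[:,:,0]*1.35)&(i[:,:,2]>35)).astype(np.uint8)
    x0,y0,x1,y1=box;p=np.argwhere(m[y0:y1,x0:x1])[:,::-1]+[x0,y0]
    e=lambda q:q.tolist()
    print(len(p),"L",e(p[p[:,0].argmin()]),"R",e(p[p[:,0].argmax()]),"T",e(p[p[:,1].argmin()]),"B",e(p[p[:,1].argmax()]))
E
python3 -c "
from h import *
b=(212,225,255,268)
loose(b,cv2.imread('pics/side0.png')[:,:,::-1]);loose(b)"
```

```text
464 L [221, 240] R [249, 247] T [236, 228] B [233, 259]
302 L [230, 241] R [249, 248] T [236, 228] B [242, 261]
```

The near clip is shut: its corners are at (230,241) and (242,261), matching angle 0, and the box hasn't moved. Next the far clip, with a slow ramp at the same offset.

>>> {"method": "send_rows", "body": {
  "plan": [
    [[0,0,0,0,0,0.1,0],[0,0,0,0,0,0.1,0],[0,0,0,0,0,0.1,0],[0,0,0,0,0,0,0],[0,0,0,0,0,0.01,0],[0,0,0,0,0,0.01,0],[0,0,0,0,0,0.01,0],[0,0,0,0,0,0.01,0],[0,0,0,0,0,0,0],[0,0,0,0,0,0,0]]
  ]
}}

```text
clock: 14.25
position: [0.647, -0.0349, 0.0336]
ee_rot: [0.037, 0.999, 0.0, 0.0]
ft_force: [0.0, 0.5, 0.1]
grip_width: -0.003
grasp_force: 0.0
```

>>> {"method": "send_rows", "body": {
  "plan": [
    [[0,0,0,0,0,0.01,0],[0,0,0,0,0,0.01,0],[0,0,0,0,0,0.01,0],[0,0,0,0,0,0,0],[0,0,0,0,0,0,0]]
  ]
}}

```text
clock: 14.67
position: [0.6467, -0.0349, 0.027]
ee_rot: [0.037, 0.999, 0.0, -0.0]
ft_force: [0.3, 1.0, 0.3]
grip_width: 0.0
grasp_force: 0.0
```

>>> {"method": "send_rows", "body": {
  "plan": [
    [[0,0,0,0,0,0.01,0],[0,0,0,0,0,0.01,0],[0,0,0,0,0,0,0],[0,0,0,0,0,0,0]]
  ]
}}

```text
clock: 15.0
position: [0.6467, -0.0349, 0.023]
ee_rot: [0.037, 0.999, 0.0, -0.0]
ft_force: [0.3, 0.0, -0.2]
grip_width: 0.001
grasp_force: 0.0
```

```bash
python3 -c "
from h import *
boxpose()
b=(285,205,320,240)
loose(b,cv2.imread('pics/side0.png')[:,:,::-1]);loose(b)"
```

```text
t 15.0 box xy mm [86.586   0.7872] z 23.038764923817006 toolx ang 180.0862161964897 tilt [-0.0002  0.0001] F [ 0.2929  0.0034 -0.2188] w 0.0014177674963651596 j [-0.3602  0.5746  0.4602  1.609  -0.2863  1.0257  1.6818]
147 L [289, 209] R [312, 226] T [289, 209] B [307, 229]
37 L [289, 209] R [310, 230] T [289, 209] B [308, 230]
```

Closing freely so far; continuing in small steps.

>>> {"method": "send_rows", "body": {
  "plan": [
    [[0,0,0,0,0,0.01,0],[0,0,0,0,0,0.005,0],[0,0,0,0,0,0,0],[0,0,0,0,0,0,0]]
  ]
}}

```text
clock: 15.38
position: [0.647, -0.0348, 0.0204]
ee_rot: [0.037, 0.999, 0.0, 0.0]
ft_force: [-0.6, -0.1, 2.5]
grip_width: -0.001
grasp_force: 1.4
```

>>> {"method": "send_rows", "body": {
  "plan": [
    [[0,0,0,0,0,0.01,0],[0,0,0,0,0,0,0],[0,0,0,0,0,0,0]]
  ]
}}

```text
clock: 15.63
position: [0.6469, -0.0349, 0.0182]
ee_rot: [0.037, 0.999, 0.0, 0.0]
ft_force: [1.1, 0.4, 2.4]
grip_width: 0.002
grasp_force: 1.1
```

>>> {"method": "send_rows", "body": {
  "plan": [
    [[0,0,0,0,0,0.01,0],[0,0,0,0,0,0,0],[0,0,0,0,0,0,0]]
  ]
}}

```text
clock: 15.88
position: [0.6469, -0.0349, 0.0162]
ee_rot: [0.037, 0.999, 0.0, 0.0]
ft_force: [-0.3, 0.3, 3.0]
grip_width: 0.004
grasp_force: 1.2
```

>>> {"method": "send_rows", "body": {
  "plan": [
    [[0,0,0,0,0,0.005,0],[0,0,0,0,0,0,0],[0,0,0,0,0,0,0]]
  ]
}}

```text
clock: 16.13
position: [0.6465, -0.0349, 0.0149]
ee_rot: [0.037, 0.999, 0.0, -0.0]
ft_force: [0.3, -0.1, 0.8]
grip_width: -0.004
grasp_force: 0.5
```

>>> {"method": "send_rows", "body": {
  "plan": [
    [[0,0,0,0,0,0.005,0],[0,0,0,0,0,0,0],[0,0,0,0,0,0,0]]
  ]
}}

```text
clock: 16.38
position: [0.6465, -0.0349, 0.0139]
ee_rot: [0.037, 0.999, 0.0, -0.0]
ft_force: [0.3, 0.8, -0.3]
grip_width: 0.001
grasp_force: 0.0
```

>>> {"method": "send_rows", "body": {
  "plan": [
    [[0,0,0,0,0,-0.05,0],[0,0,0,0,0,-0.15,0],[0,0,0,0,0,-0.2,0],[0,0,0,0,0,-0.05,0],[0,0,0,0,0,0,0],[0,0,0,0,0,0,0],[0,0,0,0,0,0,0]]
  ]
}}

```text
clock: 16.97
position: [0.6463, -0.0347, 0.1037]
ee_rot: [0.037, 0.999, 0.0, -0.0]
ft_force: [-0.3, -0.8, 0.6]
grip_width: 0.002
grasp_force: 0.0
```

```bash
python3 -c "
from h import *
boxpose()
im=optics.camera('side');z=cv2.imread('pics/side0.png')[:,:,::-1]
for b in((285,205,320,240),(212,225,255,268),(278,245,320,285),(225,193,257,208)):
  loose(b,z);loose(b,im)"
```

```text
t 16.9667 box xy mm [86.1727  0.9334] z 103.66529597662766 toolx ang 180.0990490108689 tilt [-0.0009  0.0002] F [-0.2833 -0.7952  0.5555] w 0.0017999629483540633 j [-0.3836  0.4876  0.4921  1.549  -0.2432  1.1673  1.6525]
147 L [289, 209] R [312, 226] T [289, 209] B [307, 229]
12 L [289, 209] R [300, 221] T [289, 209] B [300, 221]
464 L [221, 240] R [249, 247] T [236, 228] B [233, 259]
301 L [230, 241] R [249, 248] T [236, 228] B [242, 261]
580 L [280, 262] R [314, 268] T [302, 249] B [289, 280]
577 L [280, 262] R [314, 268] T [302, 249] B [289, 280]
68 L [231, 204] R [254, 198] T [252, 196] B [231, 205]
71 L [231, 204] R [256, 197] T [252, 196] B [231, 205]
```

The far lip is now hidden behind the lid rim as it should be when shut, and the force dropped off. The box and other clips are unchanged. Next I move to the left end and turn the tool a quarter.

>>> {"method": "send_rows", "body": {
  "plan": [
    [[0,0,0,0.108,0.138,0,0],[0,0,0,0.108,0.138,0,0],[0,0,0,0.108,0.138,0,0],[0,0,0,0.108,0.138,0,0],[0,0,0.08,0,0,0,0],[0,0,0.08,0,0,0,0],[0,0,0.08,0,0,0,0],[0,0,0.08,0,0,0,0],[0,0,0.08,0,0,0,0],[0,0,0.08,0,0,0,0],[0,0,0.08,0,0,0,0],[0,0,0.08,0,0,0,0],[0,0,0.08,0,0,0,0],[0,0,0.08,0,0,0,0],[0,0,0.08,0,0,0,0],[0,0,0.08,0,0,0,0],[0,0,0.08,0,0,0,0],[0,0,0.008,0,0,0,0],[0,0,0,0,0,0,0],[0,0,0,0,0,0,0]]
  ]
}}

```text
clock: 18.68
position: [0.5685, 0.0816, 0.1037]
ee_rot: [0.732, 0.681, -0.0, -0.0]
ft_force: [0.9, 0.1, -0.4]
grip_width: 0.0
grasp_force: 0.0
```

```bash
python3 -c "
from h import *
boxpose()"
```

```text
t 18.6833 box xy mm [ -0.2204 110.9972] z 103.71206428541353 toolx ang 90.24430281407275 tilt [-0.0008 -0.0004] F [ 0.859   0.0634 -0.3969] w 0.0004932533874644168 j [-0.8281  0.3701  0.7398  1.7617 -0.2744  1.1169 -0.0719]
```

>>> {"method": "send_rows", "body": {
  "plan": [
    [[0,0,0,0,0,0.1,0],[0,0,0,0,0,0.1,0],[0,0,0,0,0,0.1,0],[0,0,0,0,0,0.02,0],[0,0,0,0,0,0.01,0],[0,0,0,0,0,0.01,0],[0,0,0,0,0,0.01,0],[0,0,0,0,0,0.01,0],[0,0,0,0,0,0,0],[0,0,0,0,0,0,0]]
  ]
}}

```text
clock: 19.52
position: [0.5691, 0.0817, 0.0326]
ee_rot: [0.733, 0.68, 0.0, 0.0]
ft_force: [-0.1, -0.2, -0.4]
grip_width: 0.0
grasp_force: 0.0
```

>>> {"method": "send_rows", "body": {
  "plan": [
    [[0,0,0,0,0,0.01,0],[0,0,0,0,0,0.01,0],[0,0,0,0,0,0.01,0],[0,0,0,0,0,0,0],[0,0,0,0,0,0,0]]
  ]
}}

```text
clock: 19.93
position: [0.5687, 0.0816, 0.026]
ee_rot: [0.733, 0.68, -0.0, -0.0]
ft_force: [-0.7, -0.1, 0.1]
grip_width: -0.003
grasp_force: 0.0
```

>>> {"method": "send_rows", "body": {
  "plan": [
    [[0,0,0,0,0,0.01,0],[0,0,0,0,0,0.01,0],[0,0,0,0,0,0,0],[0,0,0,0,0,0,0]]
  ]
}}

```text
clock: 20.27
position: [0.5687, 0.0816, 0.022]
ee_rot: [0.733, 0.68, -0.0, -0.0]
ft_force: [0.3, -0.4, 0.1]
grip_width: 0.001
grasp_force: 0.0
```

>>> {"method": "send_rows", "body": {
  "plan": [
    [[0,0,0,0,0,0.01,0],[0,0,0,0,0,0.005,0],[0,0,0,0,0,0,0],[0,0,0,0,0,0,0]]
  ]
}}

```text
clock: 20.6
position: [0.5692, 0.0815, 0.0197]
ee_rot: [0.733, 0.68, 0.0, 0.0]
ft_force: [-1.9, -1.3, 7.8]
grip_width: -0.0
grasp_force: 3.0
```

>>> {"method": "send_rows", "body": {
  "plan": [
    [[0,0,0,0,0,0.01,0],[0,0,0,0,0,0,0],[0,0,0,0,0,0,0]]
  ]
}}

```text
clock: 20.85
position: [0.5692, 0.0817, 0.0174]
ee_rot: [0.733, 0.68, 0.0, 0.0]
ft_force: [1.9, -0.2, 3.0]
grip_width: 0.001
grasp_force: 1.0
```

>>> {"method": "send_rows", "body": {
  "plan": [
    [[0,0,0,0,0,0.01,0],[0,0,0,0,0,0,0],[0,0,0,0,0,0,0]]
  ]
}}

```text
clock: 21.1
position: [0.5686, 0.0818, 0.0149]
ee_rot: [0.733, 0.68, -0.0, -0.0]
ft_force: [0.9, 0.1, 1.3]
grip_width: 0.0
grasp_force: 0.3
```

>>> {"method": "send_rows", "body": {
  "plan": [
    [[0,0,0,0,0,0.008,0],[0,0,0,0,0,0,0],[0,0,0,0,0,0,0]]
  ]
}}

```text
clock: 21.35
position: [0.5685, 0.0817, 0.0133]
ee_rot: [0.733, 0.68, -0.0, -0.0]
ft_force: [0.7, -0.8, -0.1]
grip_width: -0.0
grasp_force: 0.0
```

```bash
python3 -c "
from h import *
boxpose()"
```

```text
t 21.35 box xy mm [ -0.2204 111.0629] z 13.301763949808434 toolx ang 90.02377245589275 tilt [-0.0006 -0.0001] F [ 0.6811 -0.7675 -0.1096] w -0.0004878054512971428 j [-0.7711  0.4917  0.6786  1.8282 -0.3721  0.953  -0.0062]
```

The force peaked and fell to zero. I lift, start crossing towards the right end, and check the left clip.

>>> {"method": "send_rows", "body": {
  "plan": [
    [[0,0,0,0,0,-0.05,0],[0,0,0,0,0,-0.15,0],[0,0,0,0,0,-0.2,0],[0,0,0,0,0,-0.05,0],[0,0,0,-0.15,0,0,0],[0,0,0,-0.15,0,0,0],[0,0,0,-0.16,0,0,0],[0,0,0,-0.16,0,0,0],[0,0,0,-0.16,0,0,0],[0,0,0,-0.16,0,0,0],[0,0,0,-0.17,0,0,0],[0,0,0,0,0,0,0],[0,0,0,0,0,0,0],[0,0,0,0,0,0,0]]
  ]
}}

```text
clock: 22.52
position: [0.5522, -0.1393, 0.1039]
ee_rot: [0.733, 0.68, 0.0, -0.0]
ft_force: [0.1, 0.7, -0.2]
grip_width: 0.002
grasp_force: 0.0
```

```bash
python3 -c "
from h import *
boxpose()
im=optics.camera('side');z=cv2.imread('pics/side0.png')[:,:,::-1]
for b in((285,205,320,240),(212,225,255,268),(278,245,320,285),(225,193,257,212)):
  loose(b,z);loose(b,im)
print([(th,project('side',[lip('left',th,s) for s in(-.031,.031)]).round(1).tolist()) for th in (0,.1,.2,.6)])
t=optics.camera('top');print('top')
for q in (cv2.imread('pics/top0.png')[:,:,::-1],t):
  for b in ((240,180,264,220),(280,228,320,255),(285,155,325,178),(338,185,368,230)): 
    try: loose(b,q)
    except Exception as e: print(e)
print([(th,project('top',[lip('left',th,s) for s in(-.031,.031)]).round(1).tolist()) for th in (0,.2,.6)])
cv2.imwrite('pics/l4.png',np.hstack([cv2.resize(im[180:290,190:340],(400,293),interpolation=cv2.INTER_CUBIC),cv2.resize(t[140:280,225:385],(400,293),interpolation=cv2.INTER_CUBIC)])[:,:,::-1])"
```

```text
t 22.5167 box xy mm [   0.2878 -110.5092] z 103.94328406370862 toolx ang 90.00808296199921 tilt [0.0003 0.0006] F [ 0.1032  0.7412 -0.2002] w 0.001924121501509051 j [-0.4997  0.3763  0.8145  1.7777 -0.3026  1.1176  0.3385]
147 L [289, 209] R [312, 226] T [289, 209] B [307, 229]Traceback (most recent call last):
  File "<string>", line 6, in <module>
    loose(b,z);loose(b,im)
               ~~~~~^^^^^^
  File "h.py", line 42, in loose
    print(len(p),"L",e(p[p[:,0].argmin()]),"R",e(p[p[:,0].argmax()]),"T",e(p[p[:,1].argmin()]),"B",e(p[p[:,1].argmax()]))
                         ~~~~~~~~~~~~~^^
ValueError: attempt to get argmin of an empty sequence
```

```bash
sed -i 's/^    e=lambda q/    if len(p)==0: return print(0)\n    e=lambda q/' h.py; python3 -c "
from h import *
im=optics.camera('side');z=cv2.imread('pics/side0.png')[:,:,::-1]
for b in((212,225,255,268),(278,245,320,285),(225,193,257,212)):
  loose(b,z);loose(b,im)
print([(th,project('side',[lip('left',th,s) for s in(-.031,.031)]).round(1).tolist()) for th in (0,.1,.2,.6)])
t=optics.camera('top');print('top')
for b in ((240,180,264,220),(280,228,320,255),(285,155,325,178)): 
  for q in (cv2.imread('pics/top0.png')[:,:,::-1],t): loose(b,q)
for w in ('left','near','far'): print([(th,project('top',[lip(w,th,s) for s in(-.031,.031)]).round(1).tolist()) for th in (0,.2,.6)])
cv2.imwrite('pics/l4.png',np.hstack([cv2.resize(im[180:290,190:340],(400,293),interpolation=cv2.INTER_CUBIC),cv2.resize(t[140:280,225:385],(400,293),interpolation=cv2.INTER_CUBIC)])[:,:,::-1])"
```

```text
464 L [221, 240] R [249, 247] T [236, 228] B [233, 259]
301 L [230, 241] R [249, 248] T [236, 228] B [242, 261]
580 L [280, 262] R [314, 268] T [302, 249] B [289, 280]
582 L [280, 262] R [314, 268] T [302, 249] B [289, 280]
68 L [231, 204] R [254, 198] T [252, 196] B [231, 205]
1 L [254, 198] R [254, 198] T [254, 198] B [254, 198]
[(0, [[255.7, 204.7], [233.0, 213.3]]), (0.1, [[255.0, 203.3], [232.3, 211.8]]), (0.2, [[254.2, 201.7], [231.5, 210.2]]), (0.6, [[251.9, 195.2], [229.1, 203.5]])]
top
336 L [247, 203] R [263, 190] T [249, 186] B [259, 213]
140 L [255, 211] R [263, 189] T [258, 187] B [256, 212]
389 L [284, 244] R [312, 235] T [289, 231] B [303, 249]
178 L [285, 236] R [311, 235] T [289, 231] B [309, 240]
329 L [292, 163] R [318, 163] T [293, 161] B [307, 175]
129 L [292, 169] R [317, 171] T [292, 169] B [307, 175]
[(0, [[257.3, 186.9], [254.8, 213.1]]), (0.2, [[254.0, 186.5], [251.5, 212.8]]), (0.6, [[248.5, 185.6], [246.0, 212.2]])]
[(0, [[284.7, 237.4], [311.4, 240.0]]), (0.2, [[284.4, 240.7], [311.2, 243.4]]), (0.6, [[283.9, 246.2], [311.1, 248.9]])]
[(0, [[317.3, 170.8], [290.9, 168.6]]), (0.2, [[317.7, 167.5], [291.2, 165.2]]), (0.6, [[318.6, 161.7], [291.7, 159.5]])]
```

View pics/l4.png

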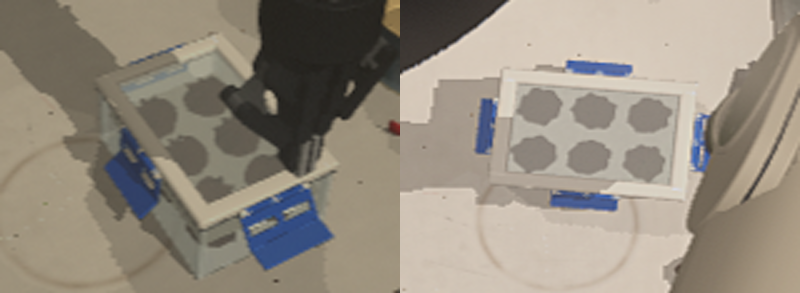

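The picture shows near, far and left shut, each within a pixel of angle 0 in the top view, with the right one open and the box in place. The tool stands above the right lip, so I do the same descent.

>>> {"method": "send_rows", "body": {
  "plan": [
    [[0,0,0,0,0,0.1,0],[0,0,0,0,0,0.1,0],[0,0,0,0,0,0.1,0],[0,0,0,0,0,0.02,0],[0,0,0,0,0,0.01,0],[0,0,0,0,0,0.01,0],[0,0,0,0,0,0.01,0],[0,0,0,0,0,0.01,0],[0,0,0,0,0,0,0],[0,0,0,0,0,0,0]]
  ]
}}

```text
clock: 23.5
position: [0.5523, -0.1398, 0.032]
ee_rot: [0.733, 0.68, 0.0, 0.0]
ft_force: [0.3, 0.0, -0.1]
grip_width: -0.002
grasp_force: 0.0
```

>>> {"method": "send_rows", "body": {
  "plan": [
    [[0,0,0,0,0,0.01,0],[0,0,0,0,0,0.01,0],[0,0,0,0,0,0.01,0],[0,0,0,0,0,0,0],[0,0,0,0,0,0,0]]
  ]
}}

```text
clock: 23.92
position: [0.5518, -0.1397, 0.0254]
ee_rot: [0.733, 0.68, -0.0, -0.0]
ft_force: [0.7, 0.4, -0.3]
grip_width: 0.0
grasp_force: 0.0
```

>>> {"method": "send_rows", "body": {
  "plan": [
    [[0,0,0,0,0,0.01,0],[0,0,0,0,0,0.01,0],[0,0,0,0,0,0,0],[0,0,0,0,0,0,0]]
  ]
}}

```text
clock: 24.25
position: [0.5522, -0.1397, 0.0216]
ee_rot: [0.733, 0.68, 0.0, 0.0]
ft_force: [-0.0, -0.4, 0.5]
grip_width: -0.001
grasp_force: 0.3
```

>>> {"method": "send_rows", "body": {
  "plan": [
    [[0,0,0,0,0,0.01,0],[0,0,0,0,0,0.005,0],[0,0,0,0,0,0,0],[0,0,0,0,0,0,0]]
  ]
}}

```text
clock: 24.58
position: [0.5526, -0.1397, 0.0189]
ee_rot: [0.733, 0.68, 0.0, 0.0]
ft_force: [0.6, 1.0, 4.0]
grip_width: 0.002
grasp_force: 1.8
```

>>> {"method": "send_rows", "body": {
  "plan": [
    [[0,0,0,0,0,0.01,0],[0,0,0,0,0,0,0],[0,0,0,0,0,0,0]]
  ]
}}

```text
clock: 24.83
position: [0.552, -0.1399, 0.0165]
ee_rot: [0.733, 0.68, -0.0, 0.0]
ft_force: [0.9, -0.7, 1.9]
grip_width: 0.002
grasp_force: 0.6
```

>>> {"method": "send_rows", "body": {
  "plan": [
    [[0,0,0,0,0,0.01,0],[0,0,0,0,0,0,0],[0,0,0,0,0,0,0]]
  ]
}}

```text
clock: 25.08
position: [0.5517, -0.1397, 0.0143]
ee_rot: [0.733, 0.68, -0.0, -0.0]
ft_force: [-0.1, -0.3, -0.5]
grip_width: 0.006
grasp_force: 0.2
```

>>> {"method": "send_rows", "body": {
  "plan": [
    [[0,0,0,0,0,0.008,0],[0,0,0,0,0,0,0],[0,0,0,0,0,0,0]]
  ]
}}

```text
clock: 25.33
position: [0.5521, -0.1403, 0.0134]
ee_rot: [0.734, 0.68, 0.0, 0.0]
ft_force: [-1.4, -1.5, 7.0]
grip_width: 0.001
grasp_force: 3.2
```

The clip passed the catch and bottomed at 7 N. I retreat upward and away to the left, so that both cameras see the box.

>>> {"method": "send_rows", "body": {
  "plan": [
    [[0,0,0,0,0,-0.05,0],[0,0,0,0,0,-0.15,0],[0,0,0,0,0,-0.2,0],[0,0,0,0,0,-0.2,0],[0,0,0,0,0,-0.2,0],[0,0,0,0,0,-0.15,0],[0,0,0,0.15,-0.05,0,0],[0,0,0,0.18,-0.05,0,0],[0,0,0,0.18,-0.05,0,0],[0,0,0,0.18,-0.05,0,0],[0,0,0,0.18,-0.05,0,0],[0,0,0,0.18,-0.05,0,0],[0,0,0,0.18,-0.05,0,0],[0,0,0,0.18,-0.05,0,0],[0,0,0,0.18,-0.05,0,0],[0,0,0,0.18,-0.05,0,0],[0,0,0,0.18,-0.05,0,0],[0,0,0,0,0,0,0],[0,0,0,0,0,0,0],[0,0,0,0,0,0,0]]
  ]
}}

```text
clock: 27.0
position: [0.4719, 0.2565, 0.2031]
ee_rot: [0.734, 0.68, -0.0, 0.0]
ft_force: [0.4, -0.5, 0.3]
grip_width: 0.005
grasp_force: 0.0
```

```bash
python3 -c "
from h import *
boxpose()
im=optics.camera('side');t=optics.camera('top')
for b in((212,225,255,268),(278,245,320,285),(225,193,257,212),(285,205,320,240)): loose(b,im)
print([(th,project('side',[lip('right',th,s) for s in(-.031,.031)]).round(1).tolist()) for th in (0,.1,.2)])
print('top')
for b in ((240,180,264,220),(280,228,320,255),(285,155,325,178),(338,185,368,230)): loose(b,t)
print([(th,project('top',[lip('right',th,s) for s in(-.031,.031)]).round(1).tolist()) for th in (0,.1,.2)])
cv2.imwrite('pics/f.png',np.hstack([cv2.resize(im[180:290,190:340],(400,293),interpolation=cv2.INTER_CUBIC),cv2.resize(t[140:300,170:385],(400,293),interpolation=cv2.INTER_CUBIC)])[:,:,::-1])"
```

```text
t 27.0 box xy mm [-109.8131  278.0893] z 203.05329114481188 toolx ang 89.99184511136757 tilt [-0.0001 -0.0008] F [ 0.3673 -0.4899  0.2548] w 0.00461232617623031 j [-1.1208  0.1477  0.597   1.734  -0.0856  1.2867 -0.5811]
301 L [230, 241] R [249, 248] T [236, 228] B [242, 261]
453 L [279, 264] R [307, 266] T [300, 250] B [283, 278]
3 L [243, 202] R [254, 198] T [254, 198] B [243, 202]
11 L [289, 209] R [299, 220] T [289, 209] B [299, 220]
[(0, [[282.0, 278.2], [307.2, 266.0]]), (0.1, [[283.1, 279.0], [308.4, 266.7]]), (0.2, [[284.2, 279.7], [309.6, 267.3]])]
top
139 L [255, 211] R [263, 189] T [258, 187] B [256, 212]
177 L [285, 236] R [311, 235] T [289, 231] B [310, 240]
130 L [292, 169] R [317, 171] T [292, 169] B [307, 175]
118 L [342, 209] R [347, 196] T [344, 196] B [343, 221]
[(0, [[345.8, 221.6], [348.0, 194.9]]), (0.1, [[347.6, 221.7], [349.7, 195.0]]), (0.2, [[349.3, 221.9], [351.5, 195.1]])]
```

View pics/f.png

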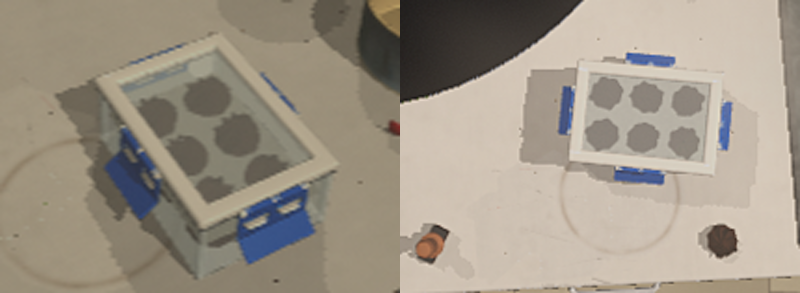

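All four clips lie flat against the box at angle 0 in both views. The box, stamp and rosette stand where they did, and the arm is clear, so I hand in.

```bash
python3 -c "
from workcell import job
print(job.hand_in())"
```

```text
the job is handed in; nothing more can be done
None
```

I pressed all four clips shut in the order near, far, left, right (the near one took two presses to latch); the last pictures showed the box unmoved and the arm clear, and I handed the job in but got no verdict back.

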